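Ready the photometer for a reading

TASK

Get the photometer ready and take a reading, only pushing with the fingertips and gripping nothing: first push the black knob on its front fully home by its end face, then push the grey lid gently down by its outer side until it is fully shut over the sample well (do not slam it), and last press the green key all the way down and let it come up again. Do not press the orange key, and leave the bottle, beaker, cuvette and cell holder standing where they are.

Things in the scene. Friction and masses are not known exactly. Their poses are not given: they have to be found in the camera images.
- photometer: white bench photometer with a blue foot, bolted down, 300 mm deep (x), 400 mm wide (y). Its origin is on the table; x points to its back, y to its left, z up. The front face is at x = -110 mm; the flat top deck is 110 mm above the table from x = -110 to 70 mm, behind it a rear housing 132 mm high reaches x = 190 mm; sides at y = +-200 mm. The open sample well (x -65 to 45 mm, y -145 to -20 mm) is in the deck.
- rod (a joint): how far the cell-changer rod is drawn out of the front face, m: 0 = pushed fully home (hard stop), at most 0.05. It slides along the photometer's x and stays where it is left; friction about 2.5 N.
- rod_knob (a point): centre of the outer end face of the black knob (28 mm diameter, 12 mm thick, on an 8 mm steel rod) in front of the photometer, 78 mm above the table; moves with the rod. Home, it lies at x = -145, y = -82.5 mm of the photometer; drawn out it lies that much farther to -x. Push this end face only; the knob is not to be gripped by its rim or back.
- lid (a joint): opening angle of the grey lid, rad: 0 = shut flat on the deck (hard stop), at most 1.5. The hinge runs along the photometer's x at the lid's left (+y) edge, so the free right edge swings up and to the left as it opens. A stiff hinge (0.2 N m): the lid stays at any angle; about 1 to 3 N at its free edge moves it.
- lid_hinge (a point): on the hinge line, half-way along it, at the lid's underside, at x = -12.5, y = -10, z = 112 mm of the photometer. The lid is a flat plate 125 mm along the hinge, 145 mm from hinge to free edge, 10 mm thick. This point turns with the lid: x along the hinge, y from the free edge to the hinge, z out of the lid's outer face (up when shut).
- lid_edge (a point): middle of the lid's free edge, on its outer face, 145 mm from the hinge line. On the lid's underside is a black rubber liner (105 x 120 x 3 mm, ending 5 mm short of the free edge), not to be touched: push the lid by its outer side.
- green_key (a joint): travel of the green key, m: 0 = up, 0.006 = fully down, about 5 N; springs back.
- green_key_top (a point): centre of the top of the green round push key (26 mm diameter) in a low black housing on the deck's left half; pressed straight down. The green and orange keys, 80 mm apart, may have changed places.
- orange_key (a joint): travel of the orange key, m: 0 = up, 0.006 = fully down. Not to be pressed.
- orange_key_top (a point): centre of the top of the orange round push key (26 mm diameter), like the green one. Leave it alone.
- cell_holder_mid (a point): centre of a loose black cuvette clamp, 34 x 30 x 40 mm, standing on the deck at the left rear.
- reagent_mid (a point): centre of a loose amber bottle, 52 mm diameter, 120 mm high, standing on the table in front of the photometer's left half.
- cuvette_mid (a point): centre of a loose small clear cuvette with blue cap, 14 x 14 x 48 mm, standing on the table in front of the photometer, left of the knob.
- beaker_mid (a point): centre of a loose glass beaker, 68 mm diameter, 90 mm high, standing on the table to the right of the photometer.
Mind the look-alikes: they are no part of the job. What is meant by the part that bears cuvette_mid is not pink, and is the smaller of those in its own colour.

How it is judged:
By the outcome, as a careful person would: the job done as asked, in the order asked, and still so for the second after the job is handed in, with the robot touching nothing.
It also fails if it takes over 54 s, if anything falls off the work surface, if the arm or the gripper's body presses on something with over 40 N, if the wrist force passes 120 N, or if a joint passes its speed limit or range.

ROBOT

A 6-joint arm with a two-finger parallel gripper is mounted at the origin on the work surface. World frame = base frame: x ahead of the robot, y to its left, z up, the work surface at z = 0. Lengths are in m, angles in degrees, forces in N, time in s.
With the tool pointing down it reaches from about 0.275 to 0.825 m from the base axis. Payload 4.9 kg.
Tool frame: the origin (TCP) lies between the finger pads; the fingertips stand 11 mm ahead of it and the grasp point (between the pads) lies 8 mm behind it (arm.finger_overhang is the distance from the TCP to the fingertips, in m); z points along the fingers, y is the line along which they close (so a half turn about z gives the same grasp; the last joint's range is limited). The gripper opens to 85 mm and grips with 20 to 120 N. Pads are 22 mm wide; open, the fingers measure 114 mm over their backs; the gripper's body (76 mm by 85 mm) begins 54 mm behind the grasp point. The pads swing forward as they close: fully open they stand 13 mm farther back than shut.
Start: joints at [62.899, 18.69, -11.035, 60.275, 0, 82.311], TCP at [0.183, 0.519, 0.242] pointing down, gripper open.
Joint ranges: [-152.03, 152.03], [-55.5, 102.48], [-74.3, 77.21], [-110.64, 120.58], [-84.22, 78.4], [-180, 180]. Speed limits (degrees/s): [147.25, 147.25, 180, 180, 180, 180].

INTERFACE

Orientations are given as [roll, pitch, yaw] about the fixed x, y, z axes, in that order (R = Rz(yaw) Ry(pitch) Rx(roll)).
In Python, from station import arm gives the robot as it stands.
- The arm moves only by the shell command python3 -m inch 'ROWS' [FORCE]. ROWS is JSON, a list of rows, each a list of 5 numbers: the closure, from 0 (fully open) to 1 (shut), then the shift along the tool's x, y, z each as a share of 0.2 m, from -1 to 1, then the turn about the tool's z as a share of 90 degrees, from -1 to 1. In form: [[fingers, dx, dy, dz, twist], ...]. A call has 1 to 10 rows; each row shifts and turns the commanded pose from where the row before left it, along the tool's axes as they then stand; what a row does not reach is not made up. A row lasts 1/12 s, in which the tool goes at most 41.7 mm and 7.16 degrees, less where a joint would pass 70% of its speed; a pose out of reach is approached as far as the arm can. A call with a number of a shift or a turn outside -1 to 1 is refused whole. A call with a gripper value outside its range is refused whole. The fingers move at their own pace and stop on an object; FORCE is the grip in N (left out, the last holds). Time passes only in rows, so rows that do not move let the fingers close. It gives the time, the measured TCP pose, the force, the opening and the grip force at its end, in the units of the state.
- arm.get_state(): the state, without advancing time (a new reading comes with each control period).
- arm.capture(name): name is "side" or "top" or "wrist"; returns (picture, depth): 420x560x3 uint8, blue, green, red; 420x560 float32, m along the optical axis (not along the pixel's ray), 0 where there is no reading.
- arm.camera_info(name): a dict with "intrinsics" (3x3 intrinsics, pixels), "cam_to_world" (4x4, takes a point from camera to world coordinates). Camera axes: x right, y down, z forward; pixel columns grow to the right and rows downward; lengths in m; the calibration is good to about 2 mm. A picture is of the moment at which its call begins: read the wrist's pose just before it. camera_info takes no time and is no camera call; for the wrist camera it gives the pose at the moment of the call.
- arm.sign_off(): hands the job in; it is judged then, once.
The state is a dict: "t": time; "qpos": joint angles; "joint_vel": joint speeds; "joint_efforts": joint torques, N m; "tool_pos": TCP position; "orientation": TCP orientation; "force": force on the tool from outside, world axes, zero at the start; "wrist_torque": the same for the moment, N m; "opening": finger opening in m; "gripper_force": force on a finger pad.
Only numpy, scipy, OpenCV 4.12 (cv2) and the standard library are available. Lean on these libraries where they do the work, as an engineer would, in place of code of your own. Each camera call takes 0.05 s, during which the arm holds its last target. There are 200 camera calls.

## Working session

There is one attempt and no reset: what is moved stays moved. The work goes in short steps, Python scripts to look and compute and a shell command to move; the robot and the scene stay as the last step left them, time stands still between calls to the robot, and variables do not carry over. Pictures are saved under pics/ and viewed, at most 10 in all, crops included, and the job is handed in when it is done.

```bash
ls; mkdir -p pics; python3 - <<'E'
from station import arm
import cv2,numpy as np
for n in ("top","side"):
    p,d=arm.capture(n); cv2.imwrite(f"pics/{n}0.png",p); np.save(f"pics/{n}0.npy",d)
    i=arm.camera_info(n); print(n,np.round(i["intrinsics"],1).tolist(),np.round(i["cam_to_world"],3).tolist())
s=arm.get_state(); print(s["tool_pos"],s["orientation"],s["t"])
E
```

```text
pics
top [[434.3, 0.0, 283.3], [0.0, 434.3, 208.0], [0.0, 0.0, 1.0]] [[0.008, -0.99, 0.143, 0.465], [-0.999, -0.014, -0.041, -0.018], [0.042, -0.142, -0.989, 0.89], [0.0, 0.0, 0.0, 1.0]]
side [[429.2, 0.0, 269.6], [0.0, 429.2, 206.6], [0.0, 0.0, 1.0]] [[-0.981, -0.149, 0.126, 0.478], [-0.195, 0.716, -0.67, 0.484], [0.009, -0.682, -0.732, 0.678], [0.0, 0.0, 0.0, 1.0]]
[0.18254388 0.51827515 0.24157366] [-1.79910255e+02 -1.03820308e-02  1.60590439e+02] 0.1
```

View pics/top0.png

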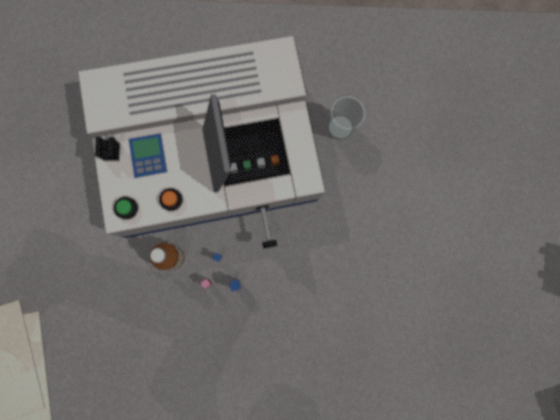

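View pics/side0.png

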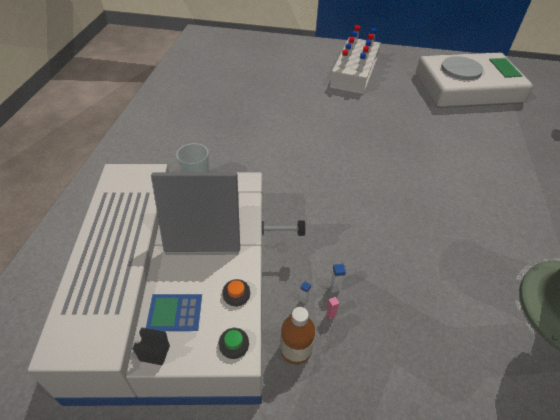

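The top view shows the photometer with its front toward the robot. The knob is at (269,244), the lid stands nearly upright at (217,145), and the green and orange keys are at (123,207) and (170,199). The candidates for cuvette_mid are the small blue cap (216,257), the larger blue cap (234,285) and the pink one (206,284). The description fits the one at (216,257).

```bash
cat > h.py <<'E'
import numpy as np,cv2
from station import arm
def pts(n,d):
    i=arm.camera_info(n);K=np.array(i["intrinsics"]);T=np.array(i["cam_to_world"])
    v,u=np.mgrid[:d.shape[0],:d.shape[1]]
    c=np.stack([(u-K[0,2])/K[0,0]*d,(v-K[1,2])/K[1,1]*d,d],-1)
    return c@T[:3,:3].T+T[:3,3]
def ray(n,uv,z):
    i=arm.camera_info(n);K=np.array(i["intrinsics"]);T=np.array(i["cam_to_world"])
    r=T[:3,:3]@np.linalg.solve(K,[*uv,1]);return T[:3,3]+r*(z-T[2,3])/r[2]
def blobs(p,lo,hi,amin=25):
    m=cv2.inRange(cv2.cvtColor(p,cv2.COLOR_BGR2HSV),np.array(lo),np.array(hi))
    n,_,s,c=cv2.connectedComponentsWithStats(m)
    return [(c[k].round(1).tolist(),int(s[k,4])) for k in range(1,n) if s[k,4]>=amin]
E
python3 - <<'E'
from h import *
p=cv2.imread("pics/top0.png");d=np.load("pics/top0.npy");P=pts("top",d)
z=P[...,2];ok=(d>0)&(P[...,0]>.2)
print("hist",np.histogram(z[ok],bins=np.arange(.09,.15,.005)))
for lo,hi in((.124,.142),(.10,.118)):
    m=((z>lo)&(z<hi)&ok).astype(np.uint8); m=cv2.morphologyEx(m,cv2.MORPH_OPEN,np.ones((5,5)))
    n,_,s,c=cv2.connectedComponentsWithStats(m);k=1+s[1:,4].argmax()
    q=P[...,:2][_==k].astype(np.float32);r=cv2.minAreaRect(q);print(lo,s[k],r,cv2.boxPoints(r).round(3).tolist(),z[_==k].mean())
for name,lo,hi in(("green",(45,120,60),(75,255,255)),("orange",(3,180,120),(14,255,255)),("blue",(108,120,60),(125,255,255))):
  for n in("top","side"):
    print(name,n,[(b,ray(n,b[0],.125).round(3).tolist()) for b in blobs(cv2.imread(f"pics/{n}0.png"),lo,hi)])
a=cv2.resize(p[70:300,90:340],None,fx=3,fy=2.6*3/2.6,interpolation=cv2.INTER_CUBIC)[:600];cv2.imwrite("pics/c1.png",cv2.resize(p[80:300,90:360],None,fx=2.7,fy=2.7,interpolation=cv2.INTER_CUBIC))
for uv in((269,244),(214,98),(220,188),(217,145)):print(uv,P[uv[1]-2:uv[1]+3,uv[0]-2:uv[0]+3].reshape(-1,3)[::6].round(3).tolist())
E
```

```text
hist (array([  380,   330,   160,  5317,  9855,   389,   833,   679, 12917,
         769,    78]), array([0.09 , 0.095, 0.1  , 0.105, 0.11 , 0.115, 0.12 , 0.125, 0.13 ,
       0.135, 0.14 , 0.145]))
0.124 [   79    37   227    98 13662] ((0.8018989562988281, 0.118752621114254), (0.12189815193414688, 0.4003434181213379), 11.814004898071289) [[0.7009999752044678, 0.3019999861717224], [0.7829999923706055, -0.09000000357627869], [0.902999997138977, -0.06499999761581421], [0.8209999799728394, 0.3269999921321869]] 0.13260059983524508
0.1 [   96   100   228   134 15246] ((0.6558243632316589, 0.08795545995235443), (0.1816805899143219, 0.4003632962703705), 11.764830589294434) [[0.5260000228881836, 0.26499998569488525], [0.6079999804496765, -0.12700000405311584], [0.7860000133514404, -0.08900000154972076], [0.7039999961853027, 0.3019999861717224]] 0.11054693544120044
green top [(([123.4, 206.7], 193), [0.574, 0.232, 0.125])]
green side [(([505.2, 67.3], 234), [0.079, -0.621, 0.125]), (([162.3, 311.5], 201), [0.683, 0.21, 0.125]), (([232.9, 338.2], 243), [0.574, 0.229, 0.125])]
orange top [(([1
[... 782 characters left out ...]
 (([305.4, 285.9], 45), [0.488, 0.126, 0.125]), (([179.6, 312.5], 583), [0.658, 0.206, 0.125]), (([124.7, 400.9], 721), [0.684, 0.335, 0.125]), (([255.5, 400.3], 25), [0.526, 0.303, 0.125])]
(269, 244) [[0.517, -0.021, 0.092], [0.515, -0.023, 0.094], [0.513, -0.025, 0.094], [0.511, -0.027, 0.094], [0.509, -0.029, 0.091]]
(214, 98) [[0.727, 0.066, 0.256], [0.727, 0.065, 0.254], [0.724, 0.063, 0.255], [0.723, 0.061, 0.255], [0.722, 0.06, 0.253]]
(220, 188) [[0.605, 0.063, 0.167], [0.605, 0.062, 0.159], [0.605, 0.061, 0.149], [0.611, 0.064, 0.11], [0.609, 0.062, 0.109]]
(217, 145) [[0.663, 0.063, 0.223], [0.659, 0.061, 0.232], [0.656, 0.059, 0.236], [0.652, 0.056, 0.244], [0.649, 0.054, 0.251]]
```

View pics/c1.png

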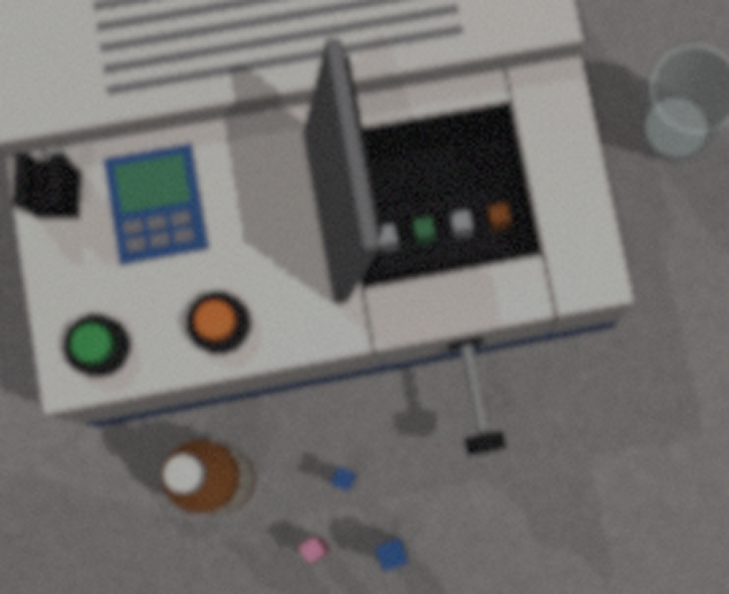

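Photometer origin is about (0.6755, 0.092), yaw about 11.8°. The green key is at photometer (-71, 157) mm, the orange one at (-70, 76) mm, and the lid is open about 79°. I'll turn the tool to line up with the photometer, close the fingers, then move in front of the knob.

```bash
cat >> h.py <<'E'
O=np.array([.6755,.092]);A=np.radians(11.8);RP=np.array([[np.cos(A),np.sin(A)],[-np.sin(A),np.cos(A)]])
def ph(w):
    w=np.asarray(w,float);return np.concatenate([(w[...,:2]-O)@RP.T,w[...,2:]],-1)
def st():
    s=arm.get_state();print("t",round(s["t"],2),"ph",(ph(s["tool_pos"])*1000).round(1),"yaw",np.round(s["orientation"],2),"Fph",(RP@np.array(s["force"])[:2]).round(1),round(s["force"][2],1),"open",round(s["opening"],4))
E
cat > st.py <<'E'
from h import *
st()
E
python3 -m inch '[[1,0,0,0,-0.07],[1,0,0,0,-0.07],[1,0,0,0,-0.07],[1,0,0,0,-0.07],[1,0,0,0,-0.067],[1,0,0,0,0]]'; python3 st.py
python3 -m inch '[[1,-0.04,-0.15,0,0],[1,-0.04,-0.15,0,0],[1,-0.04,-0.15,0,0],[1,-0.04,-0.15,0,0],[1,-0.04,-0.15,0,0],[1,-0.04,-0.15,0,0],[1,-0.04,-0.15,0,0],[1,-0.04,-0.15,0,0],[1,-0.04,-0.15,0,0],[1,-0.04,-0.15,0,0]]'
python3 -m inch '[[1,-0.04,-0.15,0,0],[1,-0.04,-0.15,0,0],[1,-0.04,-0.15,0,0],[1,-0.04,-0.15,0,0],[1,-0.04,-0.15,0,0],[1,-0.04,-0.15,0,0],[1,-0.04,-0.15,0,0],[1,-0.04,-0.15,0,0],[1,-0.04,-0.15,0,0],[1,-0.04,-0.15,0,0]]'; python3 -m inch '[[1,0,0,0,0]]'; python3 st.py
python3 - <<'E'
from h import *
for n in("wrist","top"):
    p,d=arm.capture(n); cv2.imwrite(f"pics/{n}1.png",p);np.save(f"pics/{n}1.npy",d)
d=np.load("pics/top0.npy");P=ph(pts("top",d));m=(d>0)&(P[...,2]>.115)&(P[...,0]<.048)&(abs(P[...,0]+.012)<.05)&(P[...,1]<.0)&(P[...,1]>-.12)
print(sum(m.ravel()));q=P[m]
for a in np.arange(.12,.27,.02):
    s=q[(q[:,2]>a)&(q[:,2]<a+.02)]
    if len(s):print(a,len(s),np.percentile(s[:,1],[5,50,95]).round(4))
k=P[200:214,116:131].reshape(-1,3);print("key z",np.percentile(k[:,2],[10,50,90]))
E
```

```text
t: 0.6
tool_pos: [0.1826, 0.5185, 0.2418]
orientation: [-180.0, -0.0, -168.1]
force: [-0.7, 0.3, 0.2]
opening: 0.0124
gripper_force: 0.0
t 0.6 ph [-395.3  518.2  241.8] yaw [-1.7996e+02 -4.0000e-02 -1.6809e+02] Fph [-0.6  0.4] 0.2 open 0.0124
t: 1.43
tool_pos: [0.3227, 0.2401, 0.2422]
orientation: [-180.0, 0.0, -168.3]
force: [0.2, 0.8, -0.3]
opening: 0.0002
gripper_force: 0.0
t: 2.27
tool_pos: [0.4626, -0.0373, 0.2422]
orientation: [180.0, -0.0, -168.4]
force: [1.5, 0.0, -0.1]
opening: -0.0002
gripper_force: 0.0
t: 2.35
tool_pos: [0.4648, -0.0401, 0.2422]
orientation: [-179.8, 0.1, -168.6]
force: [0.9, -0.2, 0.3]
opening: 0.0002
gripper_force: 0.0
t 2.35 ph [-233.2  -86.2  242.2] yaw [-1.7985e+02  9.0000e-02 -1.6864e+02] Fph [ 0.8 -0.3] 0.3 open 0.0002
1341
0.12 89 [-0.0056 -0.0036 -0.0016]
0.13999999999999999 106 [-0.0103 -0.0082 -0.0061]
0.15999999999999998 113 [-0.0152 -0.0131 -0.0109]
0.17999999999999997 119 [-0.02   -0.0178 -0.0157]
0.19999999999999996 128 [-0.0246 -0.0225 -0.0204]
0.21999999999999995 144 [-0.0293 -0.0272 -0.0251]
0.23999999999999994 624 [-0.0441 -0.0377 -0.0306]
key z [0.12235719 0.1316664  0.13366702]
```

View pics/wrist1.png

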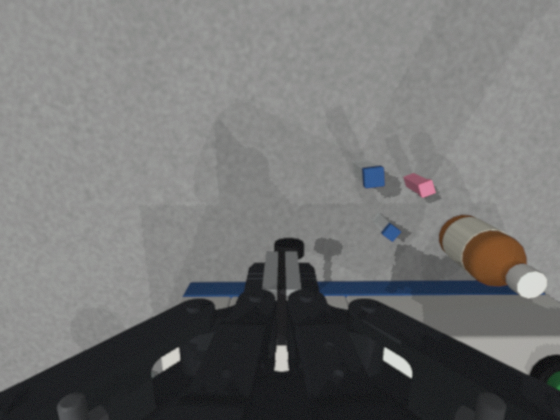

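The wrist view shows the knob at (289,247), just beyond the closed fingers (270-300, 265). The cuvettes at (390,231), (373,177) and (420,185) and the bottle are well off to the right.

```bash
python3 - <<'E'
from h import *
for z in(.08,.09):
  for uv in((275,245),(303,245),(289,238)): print(z,uv,(ph(ray("wrist",uv,z))*1000).round(1))
d=np.load("pics/wrist1.npy");P=ph(pts("wrist",d));q=P[225:262,262:318].reshape(-1,3);q=q[(q[:,2]>.066)&(q[:,2]<.1)]
print(len(q),np.percentile(q,[2,50,98],axis=0).round(4))
E
```

```text
0.08 (275, 245) [-189.2  -88.7   80. ]
0.08 (303, 245) [-189.1  -63.3   80. ]
0.08 (289, 238) [-195.9  -76.    80. ]
0.09 (275, 245) [-193.1  -88.5   90. ]
0.09 (303, 245) [-193.   -63.9   90. ]
0.09 (289, 238) [-199.6  -76.2   90. ]
417 [[-0.1916 -0.0887  0.0672]
 [-0.1908 -0.0744  0.0832]
 [-0.1804 -0.0625  0.091 ]]
```

```bash
python3 -m inch '[[1,0,0.03,0,0],[1,0,0,0.14,0],[1,0,0,0.14,0],[1,0,0,0.14,0],[1,0,0,0.14,0],[1,0,0,0.14,0],[1,0,0,0.14,0],[1,0,0,0,0]]' >/dev/null; python3 st.py
python3 -m inch '[[1,-0.04,0,0,0],[1,-0.04,0,0,0],[1,-0.03,0,0,0],[1,0,0,0,0]]' >/dev/null; python3 st.py
python3 - <<'E'
from h import *
for n in("wrist","side"):
    p,d=arm.capture(n); cv2.imwrite(f"pics/{n}2.png",p)
a=cv2.imread("pics/wrist2.png");b=cv2.imread("pics/side2.png")[150:360,180:460];b=cv2.resize(b,(560,420))
cv2.imwrite("pics/j2.png",cv2.resize(np.hstack([a,b]),(800,300)))
E
```

```text
t 3.12 ph [-238.7  -72.1   70.4] yaw [ 179.78   -0.43 -168.1 ] Fph [-0.8  0.5] 0.1 open 0.0001
t 3.45 ph [-209.3  -76.2   76.3] yaw [-179.88    0.29 -168.13] Fph [ 0.6 -0.6] -0.4 open -0.0001
```

View pics/j2.png

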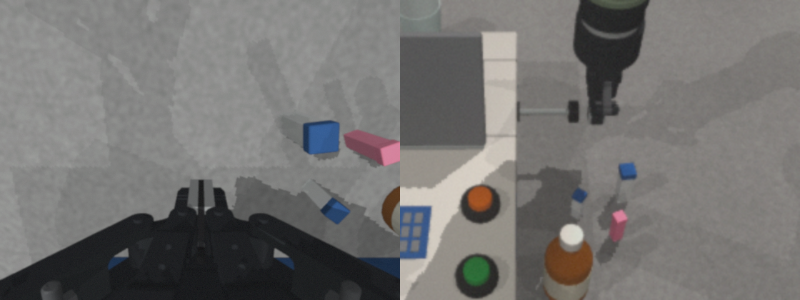

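The side crop shows the fingers just in front of the knob face and in line with it, with nothing else near. I'll push now.

```bash
python3 -m inch '[[1,-0.02,0,0,0],[1,-0.02,0,0,0],[1,-0.02,0,0,0],[1,-0.02,0,0,0],[1,-0.02,0,0,0],[1,-0.02,0,0,0],[1,-0.02,0,0,0],[1,-0.02,0,0,0],[1,-0.02,0,0,0],[1,-0.02,0,0,0]]' >/dev/null; python3 st.py
python3 -m inch '[[1,-0.015,0,0,0],[1,-0.015,0,0,0],[1,-0.01,0,0,0],[1,0,0,0,0]]' >/dev/null; python3 st.py
```

```text
t 4.38 ph [-172.7  -75.5   74.2] yaw [-1.8000e+02 -3.0000e-02 -1.6819e+02] Fph [-3.  -0.5] 0.6 open -0.0002
t 4.72 ph [-164.2  -75.4   74.2] yaw [ 1.7999e+02  3.0000e-02 -1.6817e+02] Fph [-0.8 -0.5] -0.1 open 0.0
```

```bash
python3 -m inch '[[1,-0.01,0,0,0],[1,-0.01,0,0,0],[1,0,0,0,0]]' >/dev/null; python3 st.py
python3 -m inch '[[1,-0.01,0,0,0],[1,-0.01,0,0,0],[1,0,0,0,0]]' >/dev/null; python3 st.py
```

```text
t 4.97 ph [-160.6  -75.3   74.2] yaw [ 1.7999e+02  1.0000e-02 -1.6818e+02] Fph [-1.3 -1.2] -0.2 open -0.0
t 5.22 ph [-156.5  -75.3   74.2] yaw [ 1.7999e+02  2.0000e-02 -1.6817e+02] Fph [-1.4 -0.5] 0.1 open -0.0
```

```bash
python3 -m inch '[[1,-0.01,0,0,0],[1,0,0,0,0]]' >/dev/null; python3 st.py
python3 -m inch '[[1,-0.01,0,0,0],[1,0,0,0,0]]' >/dev/null; python3 st.py
```

```text
t 5.38 ph [-155.4  -75.3   74.2] yaw [ 1.8000e+02 -9.0000e-02 -1.6818e+02] Fph [-3.6 -0.6] 1.7 open 0.0
t 5.55 ph [-155.4  -75.3   74.1] yaw [-179.98   -0.3  -168.2 ] Fph [-10.2  -1.1] 7.6 open -0.0001
```

The knob hit its hard stop at the expected place (TCP x = -155.4, force 10 N). I'll retreat, rise, and come round to the lid's left (outer) side.

```bash
python3 -m inch '[[1,0.04,0,0,0],[1,0.08,0,0,0],[1,0.09,0,0,0],[1,0,0,0,0],[1,0,0,-0.16,0],[1,0,0,-0.17,0],[1,0,0,-0.17,0],[1,0,0,-0.17,0],[1,0,0,-0.17,0],[1,0,0,0,0]]' >/dev/null; python3 st.py
python3 -m inch '[[1,0,0.14,0,0],[1,0,0.14,0,0],[1,0,0.14,0,0],[1,0,0.15,0,0],[1,0,0,0,0]]'>/dev/null; python3 st.py
python3 - <<'E'
from h import *
p,d=arm.capture("side"); cv2.imwrite("pics/side3.png",p)
p,d=arm.capture("top"); P=ph(pts("top",d));q=P[(d>0)&(P[...,2]>.068)&(P[...,2]<.1)&(P[...,0]<-.125)&(P[...,0]>-.2)&(P[...,1]<-.06)&(P[...,1]>-.105)]
print(len(q), np.percentile(q,[2,50,98],axis=0).round(4) if len(q) else "")
E
```

```text
t 6.38 ph [-189.8  -76.9  249.7] yaw [-179.74    0.76 -168.16] Fph [1.1 0. ] -0.7 open -0.0003
t 6.8 ph [-194.    42.8  242.7] yaw [ 1.7984e+02  1.4000e-01 -1.6788e+02] Fph [0.  0.7] -0.5 open 0.0
129 [[-0.1457 -0.095   0.0743]
 [-0.1394 -0.0821  0.0892]
 [-0.1261 -0.0694  0.0945]]
```

The depth reading puts the knob's end face at x = -145.7 mm, so it is home. Next I move beside the lid.

```bash
python3 -m inch '[[1,-0.15,0,0,0],[1,-0.15,0,0,0],[1,-0.15,0,0,0],[1,-0.15,0,0,0],[1,-0.15,0,0,0],[1,-0.15,0,0,0],[1,0,0,0,0],[1,0,0,0,0]]' >/dev/null; python3 st.py
python3 -m inch '[[1,0,-0.04,0,0],[1,0,-0.04,0,0],[1,0,0,0,0]]' >/dev/null; python3 st.py
python3 - <<'E'
from h import *
p,d=arm.capture("side"); cv2.imwrite("pics/s4.png",cv2.resize(p[100:380,60:400],None,fx=1.6,fy=1.6))
E
```

```text
t 7.57 ph [-13.6  37.2 240.7] yaw [ 1.8000e+02 -3.0000e-02 -1.6826e+02] Fph [0.  0.6] -0.4 open -0.0002
t 7.82 ph [-15.6  20.3 242.9] yaw [-1.7995e+02  2.0000e-02 -1.6832e+02] Fph [0.3 0.1] -0.5 open -0.0002
```

View pics/s4.png

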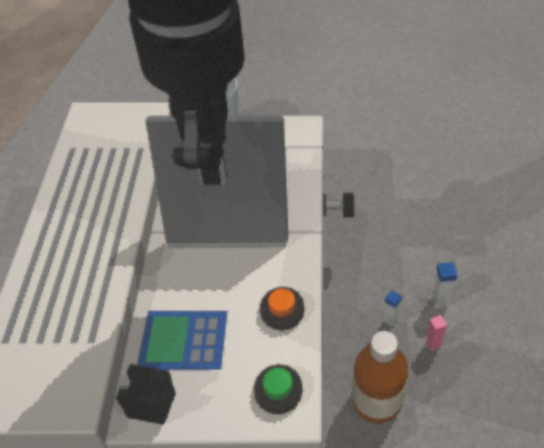

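The fingertips stand beside the lid's outer face, at about (212,175) in the crop, with the knob home at (348,205). I'll creep in to contact.

```bash
python3 -m inch '[[1,0,-0.04,0,0],[1,0,-0.04,0,0],[1,0,-0.04,0,0],[1,0,0,0,0]]' >/dev/null; python3 st.py
for i in 1; do python3 -m inch '[[1,0,-0.02,0,0],[1,0,0,0,0]]' >/dev/null; python3 st.py; python3 -m inch '[[1,0,-0.02,0,0],[1,0,0,0,0]]' >/dev/null; python3 st.py;  python3 -m inch '[[1,0,-0.02,0,0],[1,0,0,0,0]]' >/dev/null; python3 st.py; done
```

```text
t 8.2 ph [-14.9  -3.4 242.5] yaw [-1.7995e+02  2.0000e-02 -1.6829e+02] Fph [-0.2 -0.1] -0.5 open -0.0001
t 8.37 ph [-14.9  -6.1 242.3] yaw [-179.99   -0.   -168.22] Fph [-0.8  0.7] -0.2 open 0.0006
t 8.53 ph [-14.8  -9.8 242.2] yaw [-1.7998e+02 -1.0000e-02 -1.6819e+02] Fph [-0.1 -0.2] -0.2 open 0.0001
t 8.7 ph [-14.8 -13.8 242.2] yaw [-179.98   -0.   -168.2 ] Fph [0.6 0.1] -1.1 open -0.0002
```

```bash
python3 - <<'E'
import numpy as np
t=np.radians(np.append(76.7,np.arange(73,-1,-3.65)));h=12;r=120
y=-10-r*np.cos(t)+10*np.sin(t)+h; z=112+r*np.sin(t)+10*np.cos(t)+11
for a,b,c,dy,dz in zip(np.degrees(t),y,z,np.diff(y,append=np.nan)/200,-np.diff(z,append=np.nan)/200): print(round(a,1),b.round(1),c.round(1),dy.round(3),dz.round(3))
E
```

```text
76.7 -15.9 242.1 -0.038 0.007
73.0 -23.5 240.7 -0.037 0.009
69.4 -31.0 238.8 -0.037 0.012
65.7 -38.3 236.5 -0.036 0.014
62.0 -45.4 233.7 -0.035 0.016
58.4 -52.4 230.4 -0.034 0.018
54.7 -59.1 226.8 -0.032 0.02
51.1 -65.6 222.7 -0.031 0.023
47.4 -71.8 218.2 -0.03 0.024
43.8 -77.7 213.3 -0.028 0.026
40.1 -83.3 208.0 -0.026 0.028
36.5 -88.5 202.4 -0.024 0.03
32.8 -93.4 196.5 -0.022 0.031
29.2 -97.9 190.3 -0.02 0.032
25.5 -102.0 183.8 -0.018 0.034
21.9 -105.6 177.0 -0.016 0.035
18.2 -108.8 170.1 -0.014 0.036
14.6 -111.6 162.9 -0.012 0.037
10.9 -113.9 155.6 -0.009 0.037
7.3 -115.8 148.2 -0.007 0.038
3.6 -117.1 140.6 -0.004 0.038
-0.0 -118.0 133.0 nan nan
```

```bash
python3 -m inch '[[1,0,-0.02,0.003,0],[1,0,-0.02,0.004,0],[1,0,-0.019,0.004,0],[1,0,-0.019,0.005,0],[1,0,-0.019,0.006,0],[1,0,-0.018,0.006,0],[1,0,-0.018,0.007,0],[1,0,-0.018,0.007,0],[1,0,-0.018,0.008,0],[1,0,0,0,0]]' >/dev/null; python3 st.py
python3 - <<'E'
from h import *
p,d=arm.capture("side"); cv2.imwrite("pics/s5.png",cv2.resize(p[100:380,60:400],None,fx=1.6,fy=1.6))
E
```

```text
t 9.53 ph [-15.  -48.2 231.9] yaw [-1.7996e+02 -2.0000e-02 -1.6823e+02] Fph [-0.2  0.1] -0.4 open 0.0
```

View pics/s5.png

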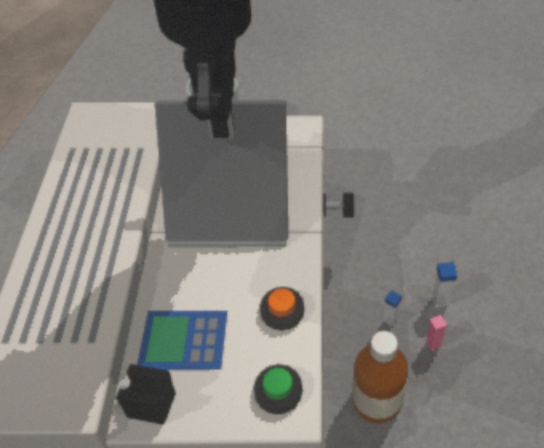

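The lid is following the fingertips; its free edge is now at row 100 in the crop, and it is at about 60°. I'll carry on along the arc.

```bash
python3 -m inch '[[1,0,-0.017,0.009,0],[1,0,-0.017,0.009,0],[1,0,-0.016,0.01,0],[1,0,-0.016,0.01,0],[1,0,-0.016,0.011,0],[1,0,-0.015,0.012,0],[1,0,-0.015,0.012,0],[1,0,-0.015,0.012,0],[1,0,-0.014,0.013,0],[1,0,-0.014,0.013,0]]' >/dev/null; python3 st.py
python3 -m inch '[[1,0,-0.013,0.014,0],[1,0,-0.013,0.014,0],[1,0,-0.012,0.015,0],[1,0,-0.012,0.015,0],[1,0,-0.011,0.015,0],[1,0,-0.011,0.016,0],[1,0,-0.01,0.016,0],[1,0,-0.01,0.016,0],[1,0,-0.009,0.017,0],[1,0,-0.009,0.017,0]]' >/dev/null; python3 st.py
python3 -m inch '[[1,0,-0.008,0.017,0],[1,0,-0.008,0.017,0],[1,0,-0.007,0.018,0],[1,0,-0.007,0.018,0],[1,0,-0.006,0.018,0],[1,0,-0.006,0.018,0],[1,0,-0.005,0.018,0],[1,0,-0.004,0.018,0],[1,0,0,0,0]]' >/dev/null; python3 st.py
```

```text
t 10.42 ph [-14.8 -78.6 209.9] yaw [-1.7999e+02  1.0000e-02 -1.6818e+02] Fph [0.1 0.3] 1.1 open 0.0
t 11.25 ph [ -14.9 -100.4  178.7] yaw [-180.     -0.   -168.18] Fph [1.1 0.2] 1.6 open 0.0
t 12.0 ph [ -15.3 -110.3  149.6] yaw [ 1.7996e+02 -7.0000e-02 -1.6819e+02] Fph [0.5 0.4] 0.3 open -0.0002
```

```bash
python3 -m inch '[[1,0,-0.004,0.012,0],[1,0,-0.004,0.012,0],[1,0,-0.004,0.012,0],[1,0,-0.004,0.012,0],[1,0,0,0.012,0],[1,0,0,0,0]]' >/dev/null; python3 st.py
python3 -m inch '[[1,0,0,0.01,0],[1,0,0,0,0]]' >/dev/null; python3 st.py
python3 -m inch '[[1,0,0,0.01,0],[1,0,0,0,0]]' >/dev/null; python3 st.py
```

```text
t 12.5 ph [ -15.  -113.7  138.1] yaw [-1.7999e+02 -3.0000e-02 -1.6819e+02] Fph [ 0.1 -0.8] 0.3 open -0.0003
t 12.67 ph [ -14.9 -113.8  136.4] yaw [-1.7998e+02 -1.0000e-02 -1.6819e+02] Fph [-0.4 -0.5] -0.1 open -0.0001
t 12.83 ph [ -14.8 -113.7  134.5] yaw [-179.99   -0.   -168.19] Fph [-0.1 -0.7] -0.3 open 0.0002
```

```bash
python3 -m inch '[[1,0,0,0.01,0],[1,0,0,0,0]]' >/dev/null; python3 st.py
python3 -m inch '[[1,0,0,0.008,0],[1,0,0,0,0]]' >/dev/null; python3 st.py
python3 -m inch '[[1,0,0,0.007,0],[1,0,0,0,0]]' >/dev/null; python3 st.py
```

```text
t 13.0 ph [ -14.7 -113.7  133.1] yaw [-1.7998e+02  3.0000e-02 -1.6818e+02] Fph [-0.  -1.1] 2.7 open 0.0001
t 13.17 ph [ -14.6 -113.8  132.9] yaw [-1.7996e+02  7.0000e-02 -1.6818e+02] Fph [-3.6  0.3] 10.7 open 0.0001
t 13.33 ph [ -14.6 -113.8  132.8] yaw [-1.7994e+02  1.1000e-01 -1.6818e+02] Fph [-6.3  1.2] 17.4 open -0.0
```

The lid is on its stop: the fingertips are at z = 122 mm, the shut lid's top, with 17 N. I'll lift off and go over the green key.

```bash
python3 -m inch '[[1,0,0,-0.05,0],[1,0,0,-0.15,0],[1,0,0,-0.15,0],[1,0,0,-0.15,0],[1,0,0,0,0]]' >/dev/null
python3 -m inch '[[1,0.035,0.169,0,0],[1,0.035,0.169,0,0],[1,0.035,0.169,0,0],[1,0.035,0.169,0,0],[1,0.035,0.169,0,0],[1,0.035,0.169,0,0],[1,0.035,0.169,0,0],[1,0.035,0.169,0,0],[1,0,0,0,0],[1,0,0,0,0]]' >/dev/null; python3 st.py
python3 - <<'E'
from h import *
p,d=arm.capture("wrist"); P=ph(pts("wrist",d));cv2.imwrite("pics/w6.png",p)
b=blobs(p,(45,120,60),(75,255,255));print([(x,(ph(ray("wrist",x[0],.13))*1000).round(1)) for x in b])
p,d=arm.capture("side");cv2.imwrite("pics/s6.png",p)
pt,dt=cv2.imread("pics/top0.png"),np.load("pics/top0.npy");T=ph(pts("top",dt))
m=cv2.inRange(cv2.cvtColor(pt,cv2.COLOR_BGR2HSV),(45,120,60),(75,255,255))>0
print("green",np.median(T[m&(T[...,0]<0)],axis=0)); r=np.hypot(T[...,0]+.071,T[...,1]-.157)
for a,bb in((0,.008),(.015,.018),(.019,.022),(.026,.03)):print(a,np.median(T[(r>a)&(r<bb)][:,2]))
cv2.imwrite("pics/j6.png",cv2.resize(np.hstack([cv2.imread("pics/w6.png"),p]),(800,300)))
p,d=arm.capture("top");T=ph(pts("top",d))
m=(abs(T[...,0]+.012)<.04)&(T[...,1]<-.03)&(T[...,1]>-.145)&(d>0);print("lid z",np.percentile(T[m][:,2],[5,50,95]))
E
```

```text
t 14.58 ph [-71.4 158.8 229.6] yaw [-1.8000e+02 -1.0000e-02 -1.6797e+02] Fph [ 0.1 -0.5] 0.3 open -0.0003
[(([280.2, 213.2], 1111), array([-73.1, 155.8, 130. ]))]
green [-0.07259609  0.15509626  0.13182062]
0 0.13227494978151816
0.015 0.12195481715735546
0.019 0.1201780384064784
0.026 0.110219622081691
lid z [0.12051165 0.12265019 0.12472559]
```

View pics/j6.png

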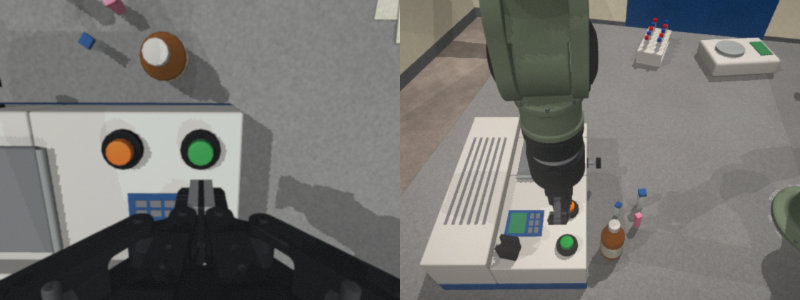

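The wrist view shows the lid shut and the green key at (200,152) in the picture, right ahead of the fingers, with the orange key 80 mm away at (120,152). I'll line up, descend and press.

```bash
python3 -m inch '[[1,0.01,-0.01,0,0],[1,0,0,0.1,0],[1,0,0,0.1,0],[1,0,0,0.1,0],[1,0,0,0.08,0],[1,0,0,0,0],[1,0,0,0,0]]' >/dev/null; python3 st.py
python3 -m inch '[[1,0,0,0.015,0],[1,0,0,0.015,0],[1,0,0,0,0]]' >/dev/null; python3 st.py
```

```text
t 15.32 ph [-73.4 153.6 153. ] yaw [-1.7999e+02 -1.2000e-01 -1.6828e+02] Fph [-0.1 -0.1] 0.3 open 0.0
t 15.57 ph [-72.4 154.6 148.2] yaw [ 1.800e+02  6.000e-02 -1.682e+02] Fph [ 0.1 -0.1] -0.1 open 0.0001
```

```bash
python3 -m inch '[[1,0,0,0.015,0],[1,0,0,0.015,0],[1,0,0,0.015,0],[1,0,0,0,0]]' >/dev/null; python3 st.py
python3 -m inch '[[1,0,0,0.01,0],[1,0,0,0,0]]' >/dev/null; python3 st.py
python3 -m inch '[[1,0,0,0.01,0],[1,0,0,0,0]]' >/dev/null; python3 st.py
```

```text
t 15.9 ph [-72.3 154.9 138.8] yaw [-1.8000e+02  7.0000e-02 -1.6818e+02] Fph [ 0.7 -0.3] 3.9 open -0.0
t 16.07 ph [-72.4 154.8 137.1] yaw [ 1.8000e+02  8.0000e-02 -1.6818e+02] Fph [-0.8 -0.1] 4.3 open -0.0
t 16.23 ph [-72.3 154.8 136.9] yaw [-1.8000e+02  1.3000e-01 -1.6817e+02] Fph [-2.7 -1.6] 13.0 open 0.0001
```

Bottom stop reached: the TCP stopped at 136.9 mm, the key is fully down, and the force rose to 13 N. I'll press a little more to be sure, then let go and rise well clear.

```bash
python3 -m inch '[[1,0,0,0.006,0],[1,0,0,0,0],[1,0,0,0,0]]' >/dev/null; python3 st.py
python3 -m inch '[[1,0,0,-0.03,0],[1,0,0,-0.04,0],[1,0,0,-0.1,0],[1,0,0,-0.15,0],[1,0,0,-0.15,0],[1,0,0,-0.15,0],[1,0,0,0,0],[1,0,0,0,0],[1,0,0,0,0],[1,0,0,0,0]]' >/dev/null; python3 st.py
python3 - <<'E'
from h import *
p,d=arm.capture("side");w,_=arm.capture("wrist")
cv2.imwrite("pics/j7.png",cv2.resize(np.hstack([w,p]),(800,300)))
b=blobs(w,(45,120,60),(75,255,255));print(b)
p,d=arm.capture("top");T=ph(pts("top",d))
m=(abs(T[...,0]+.012)<.04)&(T[...,1]<-.03)&(T[...,1]>-.145)&(d>0);print("lid z",np.percentile(T[m][:,2],[5,50,95]))
E
```

```text
t 16.48 ph [-72.3 154.8 136.8] yaw [-1.7999e+02  1.7000e-01 -1.6817e+02] Fph [-6.1 -1.7] 19.8 open -0.0001
t 17.32 ph [-74.  154.8 255.6] yaw [-179.99   -0.2  -168.18] Fph [-0.2 -0.1] -0.6 open 0.0001
[([285.6, 207.6], 912)]
lid z [0.12048595 0.12260204 0.12469593]
```

View pics/j7.png

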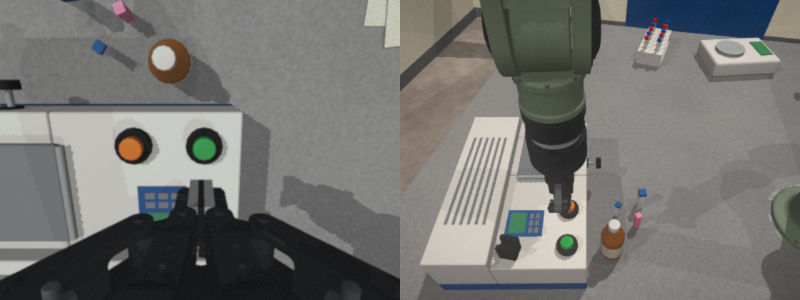

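The lid is shut, the knob is home at (12,88), the green key is back up at (204,147), and everything else stands where it was. Handing in.

```bash
python3 -c "from station import arm; print(arm.sign_off())"
```

```text
the job is handed in; nothing more can be done
None
```

The job is handed in at about 17 s: the knob was pushed home, then the lid gently shut, then the green key pressed fully down and released, and in the last pictures the orange key and loose items looked undisturbed.

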